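# Step the orange setpoint dial four clicks and store it

## Robot

A 6-joint arm with a two-finger parallel gripper is mounted at the origin on a cart in front of the work surface, level with it; the furniture and walls round the work are solid. World frame = base frame: x ahead of the robot, y to its left, z up, the work surface at z = 0. Lengths are in mm, angles in rad, forces in N, time in s.
With the tool pointing down it reaches from about 400 to 925 mm from the base axis. Payload 12.5 kg.
Tool frame: the origin (TCP) lies at the very end of the fingers, on their centre line; the grasp point (between the pads) lies 19 mm behind it; z points along the fingers, y is the line along which they close (so a half turn about z gives the same grasp; the last joint's range is limited). The gripper opens to 95 mm and grips with 3 to 60 N. Pads are 20 mm wide; open, the fingers measure 119 mm over their backs; the gripper's body (75 mm by 180 mm) begins 59 mm behind the grasp point.
Start: joints at [1.105, 0.491, 1.559, -0, 1.092, -0.106], TCP at [220.039, 585.004, 214.661] pointing down, gripper open.
Joint ranges: [-3.1, 3.1], [-0.84, 2.19], [0.05, 2.79], [-1.13, 4.28], [0.06, 2.93], [-2.69, 2.69]. Speed limits (rad/s): [2.22, 2.22, 2.79, 3.14, 3.14, 3.14].

## Interface

Orientations are given as [roll, pitch, yaw] about the fixed x, y, z axes, in that order (R = Rz(yaw) Ry(pitch) Rx(roll)).
In Python, from cell import * gives the robot as it stands.
- The arm moves only by the tool jog_arm, never from a script. Its argument "targets" is a list of rows, each an object with "turn": the turn, a rotation vector about the world's x, y, z in degrees, a list of three; "slide": the shift along the world's x, y, z in mm, a list of three; "claw": the opening in per cent of the stroke, from 0 (shut) to 100 (fully open). In form: [{"turn": [wx, wy, wz], "slide": [x, y, z], "claw": claw}, ...]. A call has 1 to 5 rows; each row shifts and turns the commanded pose from where the row before left it; what a row does not reach is not made up. A row lasts 1/8 s, in which the tool goes at most 62.5 mm and 10.7 degrees, less where a joint would pass 70% of its speed; a pose out of reach is approached as far as the arm can. A call with a gripper value outside its range is refused whole. The fingers move at their own pace and stop on an object; the grip force is fixed at half the most. Time passes only in rows, so rows that do not move let the fingers close. It gives the time, the measured TCP pose, the force, the opening and the grip force at its end, in the units of the state.
- state(): the state, without advancing time (a new reading comes with each control period).
- read_camera(name): name is "side" or "top"; returns a dict with "frame" (384x512x3 uint8, blue, green, red), "mtx" (3x3 intrinsics, pixels), "R" (3x3) and "t" (3): a world point X has camera coordinates R X + t. Camera axes: x right, y down, z forward; pixel columns grow to the right and rows downward; lengths in mm; the calibration is good to about 2 mm. A picture is of the moment at which its call begins. There is no depth.
- job_done(): hands the job in; it is judged then, once.
Trained networks look in the newest picture that a camera, given by its name, has taken for a name from the list of things; names that differ only in an ending like _2 or _b are one class to them, and where a whole thing is asked for, a point or a joint stands for the part that bears it (a point fixed in the world has none). Each returns a list of dicts, best first, with "conf" (0 to 1); they miss things now and then, are a little off and sometimes report something else, mostly with a low value. They report only what shows in the picture. A call takes as long as a camera call.
- look_for(query, camera): "xy" ([column, row] in pixels, amid what is visible of it).
The state is a dict: "t": time; "joints": joint angles; "qvel": joint speeds; "tau": joint torques, N m; "eef_pos": TCP position; "tcp_rot": TCP orientation; "ft_force": force on the tool from outside, world axes, zero at the start; "moment": the same for the moment, N m; "opening": opening from 0.0 (shut) to 1.0 (fully open); "grip_force": force on a finger pad.
Only numpy, scipy, OpenCV 4.12 (cv2) and the standard library are available. Lean on these libraries where they do the work, as an engineer would, in place of code of your own. Each camera call takes 0.05 s, during which the arm holds its last target. There are 200 camera calls.

## Task

Push the upright tab of the orange dial round with a fingertip, clockwise seen from above, exactly four clicks from where it stands and never on past the fourth; then press the green button on that same unit fully down and let it spring back, to store the setting. Only push: do not pinch the tab between the fingers. Leave the blue unit's dial and button and the loose things on the bench as they are.

Things in the scene. Friction and masses are not known exactly. Their poses are not given: they have to be found in the camera images.
- orange_axis (a point): Point on the vertical turning axis of the orange dial (the dial to be set), level with the dial's flat top, 0.0465 m above the bench. The dial is an aluminium disc 76 mm across, 12 mm thick, with its orange centre cap (30 mm across, 3 mm high) and an upright orange finger tab; round it lies a fixed black ring with 18 white dots, 20 degrees apart, one per click.
- orange_unit: Grey box, 96 x 144 x 30 mm, fixed to the bench, that carries the orange dial and its green button. Origin under its centre; the dial's axis lies at y = +24 mm, the button at y = -52 mm in its frame. Fixed fittings and gauges stand behind, up to 0.26 m high, 0.50 to 0.65 m ahead of the robot.
- orange_tab (a point): Centre of the upright finger tab on the orange dial, 26 mm out from the axis and 9.5 mm above the dial's flat top. The tab stands 20 mm high over the dial face (its top is 0.067 m above the bench), reaches from 16 to 36 mm from the axis, and is 13.4 mm thick along the turning direction, with a black rubber cheek on either side. The direction from axis to tab tells how the dial stands.
- orange_dial (a joint): Angle of the orange dial, rad: 0 at the start, growing as it turns clockwise seen from above. It has spring click stops every 0.349 rad (20 degrees): it rests at whole clicks, takes about 3 to 6 N at the tab to push slowly over the hump half-way between two clicks, then runs on by itself into the next one. Four clicks = 1.396. Stops at -2.8, 2.8.
- orange_button_top (a point): Centre of the top of the round green button (28 mm across, steel collar 44 mm across) of the orange unit, 0.040 m above the bench. It is pressed straight down, 6 mm to its stop, where it is flush with its collar, and needs about 5 N; it springs back.
- orange_button (a joint): Travel of the orange unit's green button, m: 0 released, 0.006 fully pressed.
- blue_axis (a point): Point on the vertical turning axis of the blue dial (the other unit, same in every size, to be left alone), level with the dial's flat top, 0.0465 m above the bench. The dial is an aluminium disc 76 mm across, 12 mm thick, with its blue centre cap (30 mm across, 3 mm high) and an upright blue finger tab; round it lies a fixed black ring with 18 white dots, 20 degrees apart, one per click.
- blue_unit: Grey box, 96 x 144 x 30 mm, fixed to the bench, that carries the blue dial and its green button. Origin under its centre; the dial's axis lies at y = +24 mm, the button at y = -52 mm in its frame. Fixed fittings and gauges stand behind, up to 0.26 m high, 0.50 to 0.65 m ahead of the robot.
- blue_tab (a point): Centre of the upright finger tab on the blue dial, 26 mm out from the axis and 9.5 mm above the dial's flat top. The tab stands 20 mm high over the dial face (its top is 0.067 m above the bench), reaches from 16 to 36 mm from the axis, and is 13.4 mm thick along the turning direction, with a black rubber cheek on either side. The direction from axis to tab tells how the dial stands.
- blue_dial (a joint): Angle of the blue dial, rad: 0 at the start, growing as it turns clockwise seen from above. It has spring click stops every 0.349 rad (20 degrees): it rests at whole clicks, takes about 3 to 6 N at the tab to push slowly over the hump half-way between two clicks, then runs on by itself into the next one. Four clicks = 1.396. Stops at -2.8, 2.8.
- blue_button_top (a point): Centre of the top of the round green button (28 mm across, steel collar 44 mm across) of the blue unit, 0.040 m above the bench. It is pressed straight down, 6 mm to its stop, where it is flush with its collar, and needs about 5 N; it springs back.
- blue_button (a joint): Travel of the blue unit's green button, m: 0 released, 0.006 fully pressed.
- adapter_2: Loose steel hex bushing, 27 x 31 x 18 mm, origin under its centre. A bystander.
- ptfe_tape: Loose blue spool of white tape lying flat, 54 mm across, 14 mm high, origin under its centre. A bystander.
- adapter_5: Loose small brass fitting standing upright, 17 x 19 x 40 mm, origin under its centre. A bystander.
- spanner_17: Loose steel spanner lying flat, 31 x 167 x 5 mm, long along its y axis, origin under its centre. A bystander.
- dome_plug_0: Loose grey domed plug, 25 mm across, 15 mm high, origin under its centre. A bystander.

How it is judged (in metres and radians):
On the way, in this order (a step that is already met when the one before it is completed fails the run):
1. the orange dial rests in its fourth click clockwise (value of joint orange_dial between 1.309 and 1.484 rad and velocity of joint orange_dial between -0.1 and 0.1 rad/s), for 0.2 s.
2. the green button of the orange unit is pressed down (value of joint orange_button above 0.0045 m), for 0.05 s.
At the end, for the whole second after the job is handed in: The orange dial rests four clicks (1.396 rad, within 0.087) clockwise of its start, its unit's green button has been pressed at least 4.5 mm and is back up (under 1 mm); the blue dial is within 0.1 rad of its start and its button up; no loose bystander is more than 15 mm from where it stood (value of joint orange_dial between 1.309 and 1.484 rad and value of joint each of orange_button, blue_button below 0.001 m and value of joint blue_dial between -0.1 and 0.1 rad and distance of each of adapter_2, ptfe_tape, adapter_5, spanner_17, dome_plug_0 from where it was at the start of the episode below 0.015 m); the robot touches nothing.
It fails at once if the orange dial went on past the fourth click (beyond 1.6 rad) (value of joint orange_dial above 1.6 rad).
It fails at once if the green button of the orange unit was pressed (over 3 mm) while the dial was not in its fourth click (value of joint orange_button above 0.003 m and not (value of joint orange_dial between 1.309 and 1.484 rad)).
It fails at once if the tab was pinched: fingers pressing on both of its cheeks at once with over 1 N (contact force between the fingers and orange_dial_c0 above 1 N and contact force between the fingers and orange_dial_c1 above 1 N).
It fails at once if the blue dial was turned by more than 0.17 rad (half a click) or the blue unit's button pressed (over 3 mm) (value of joint blue_dial above 0.17 rad or value of joint blue_dial below -0.17 rad or value of joint blue_button above 0.003 m).
It fails at once if a loose bystander was moved or lifted more than 15 mm (distance of any of adapter_2, ptfe_tape, adapter_5, spanner_17, dome_plug_0 from where it was at the start of the episode above 0.015 m).
It also fails if it takes over 58 s, if anything falls off the work surface, if the arm or the gripper's body presses on something with over 40 N, if the wrist force passes 120 N, or if a joint passes its speed limit or range.

## Working session

There is one attempt and no reset: what is moved stays moved. The work goes in short steps, Python scripts to look and compute and a tool call to move; the robot and the scene stay as the last step left them, time stands still between calls to the robot, and variables do not carry over. Pictures are saved under pics/ and viewed, at most 10 in all, crops included, and the job is handed in when it is done.

Besides the shell and the picture viewer there is one more tool, called after "Call:" as name(argument=value, ...) on one line, values as JSON. jog_arm: Moves the arm, as the interface text tells. Its arguments: {"type":"object","properties":{"targets":{"type":"array","items":{"type":"object","properties":{"turn":{"type":"array","items":{"type":"number"}},"slide":{"type":"array","items":{"type":"number"}},"claw":{"type":"number"}}}}},"required":["targets"]}

```bash
mkdir -p pics; cat > h.py <<'E'
from cell import *
import numpy as np, cv2
def at_z(c,uv,z):
    R=np.array(c["R"]);t=np.array(c["t"]);K=np.array(c["mtx"])
    d=R.T@np.linalg.inv(K)@np.array([uv[0],uv[1],1.]);o=-R.T@t
    return o+d*(z-o[2])/d[2]
def proj(c,X):
    p=np.array(c["mtx"])@(np.array(c["R"])@np.array(X,float)+np.array(c["t"]));return p[:2]/p[2]
E
python3 - <<'E'
from h import *
for n in("top","side"):
    c=read_camera(n);cv2.imwrite(f"pics/{n}0.png",cv2.resize(c["frame"],(800,600),interpolation=cv2.INTER_CUBIC))
    print(n,"cam",-np.array(c["R"]).T@np.array(c["t"]))
    for q,z in(("orange_axis",46.5),("orange_tab",56),("orange_button_top",40),("blue_axis",46.5),("blue_tab",56),("blue_button_top",40)):
        for r in look_for(q,n)[:2]: print(q,r["conf"],np.round(r["xy"],1),at_z(c,r["xy"],z).round(1))
print(state())
E
```

```text
top cam [ 222.67956584   90.91923959 1017.53835812]
orange_axis 0.85 [147.6 189. ] [444.6 352.4  46.5]
orange_axis 0.67 [173.3 199.7] [412.  289.9  46.5]
orange_tab 0.8 [143.8 187.9] [446. 359.  56.]
orange_tab 0.42 [167.7 199.5] [411.9 301.6  56. ]
orange_button_top 0.4 [172.3 196.9] [420.6 293.5  40. ]
blue_axis 0.62 [339.4 175.6] [ 437.1 -127.1   46.5]
blue_tab 0.82 [341.7 171.9] [ 443.9 -131.9   56. ]
blue_button_top 0.39 [371.  167.2] [ 453.3 -211.2   40. ]
side cam [ 152.63654201 -810.8588751   781.53422089]
orange_axis 0.79 [245.5 144.4] [453.2 339.8  46.5]
orange_tab 0.75 [244.8 143.3] [448.9 331.   56. ]
orange_tab 0.71 [235.8 158.3] [406.5 262.7  56. ]
blue_axis 0.64 [298.9 264. ] [ 444.  -142.4   46.5]
blue_tab 0.56 [295.  263.6] [ 432.8 -148.    56. ]
blue_button_top 0.43 [312.1 292. ] [ 446.4 -215.4   40. ]
blue_button_top 0.37 [245.7 142.3] [459.3 360.9  40. ]
{'t': 0.7, 'joints': array([ 1.10538362e+00,  4.90886931e-01,  1.55891064e+00, -1.06665884e-05,
        1.09170162e+00, -1.05597326e-01]), 'qvel': array([-0.00032294,  0.00104916,  0.00140722,  0.0002993 , -0.00175667,
       -0.00013791]), 'tau': array([ 2.29448068e-05, -6.12352753e+01, -2.58395112e+01,  6.93090423e-02,
        4.45640297e-02,  1.25230823e-06]), 'eef_pos': array([220.04804854, 584.99389435, 214.66539499]), 'tcp_rot': array([3.14150071e+00, 1.92642485e-05, 2.78178218e+00]), 'ft_force': array([ 0.25677535,  0.77649954, -0.04908402]), 'moment': array([-0.05358101,  0.01255814,  0.00132306]), 'grip_force': 0.0, 'opening': 0.9994774073375826}
```

View pics/top0.png

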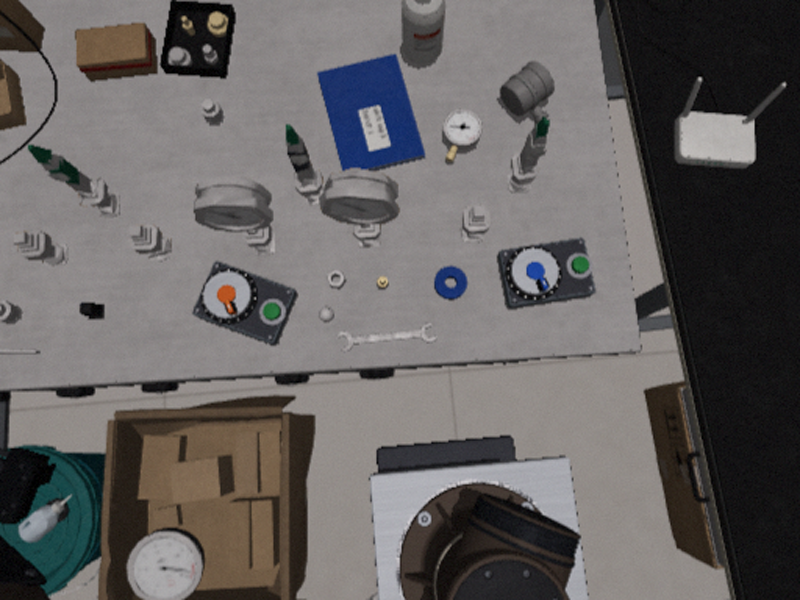

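View pics/side0.png

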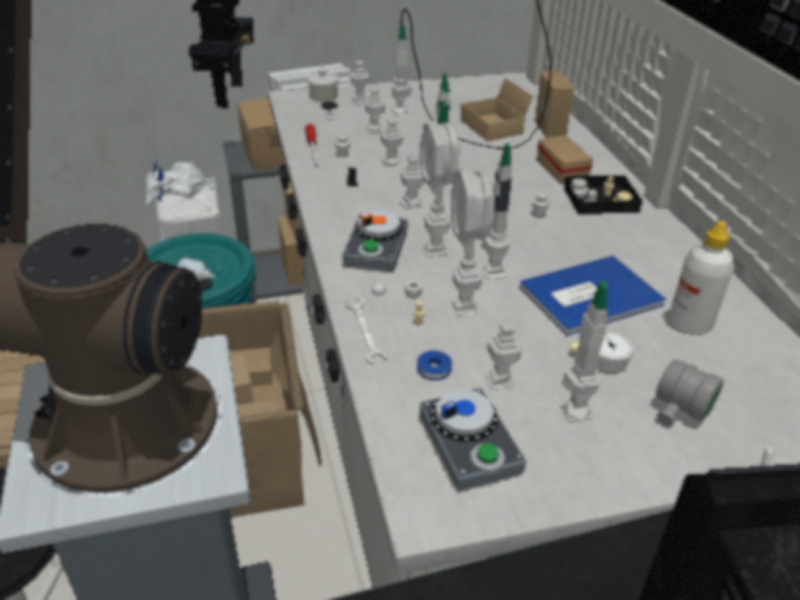

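The top view shows the orange dial at (228,294), its tab pointing toward the robot at (232,307), and its button at (272,311). The blue unit is at (540,272). The side view shows the orange unit at (375,235).

```bash
python3 - <<'E'
from h import *
ims=[]
for n,(x0,x1,y0,y1) in(("top",(118,196,162,226)),("side",(210,270,125,175))):
    f=[];
    for i in range(6): c=read_camera(n); f.append(c["frame"].astype(float))
    m=np.mean(f,0).astype(np.uint8); cv2.imwrite(f"pics/avg_{n}.png",m)
    a=m[y0:y1,x0:x1]; hsv=cv2.cvtColor(a,cv2.COLOR_BGR2HSV)
    for nm,lo,hi,z in(("orange",(3,130,90),(18,255,255),50),("green",(50,90,50),(85,255,255),40)):
        k=cv2.inRange(hsv,lo,hi); M=cv2.moments(k,True)
        u=(M["m10"]/M["m00"]+x0,M["m01"]/M["m00"]+y0); print(n,nm,M["m00"],np.round(u,2),at_z(c,u,z).round(1))
    ims.append(cv2.resize(a,(780,600) if n=="top" else (720,600),interpolation=cv2.INTER_CUBIC))
    print(c["mtx"])
cv2.imwrite("pics/c_top.png",ims[0][:, :780]);cv2.imwrite("pics/c_side.png",ims[1])
E
```

```text
top orange 121.0 [144.71 189.22] [443.8 358.6  50. ]
top green 89.0 [173.46 198.62] [416.  290.8  40. ]
[[398.45724968   0.         261.32004838]
 [  0.         398.45724968 189.01564596]
 [  0.           0.           1.        ]]
side orange 42.0 [240.02 140.14] [442.3 360.3  50. ]
side green 62.0 [236.9  156.23] [417.4 295.7  40. ]
[[490.56062452   0.         252.03346646]
 [  0.         490.56062452 192.29796648]
 [  0.           0.           1.        ]]
```

View pics/c_top.png

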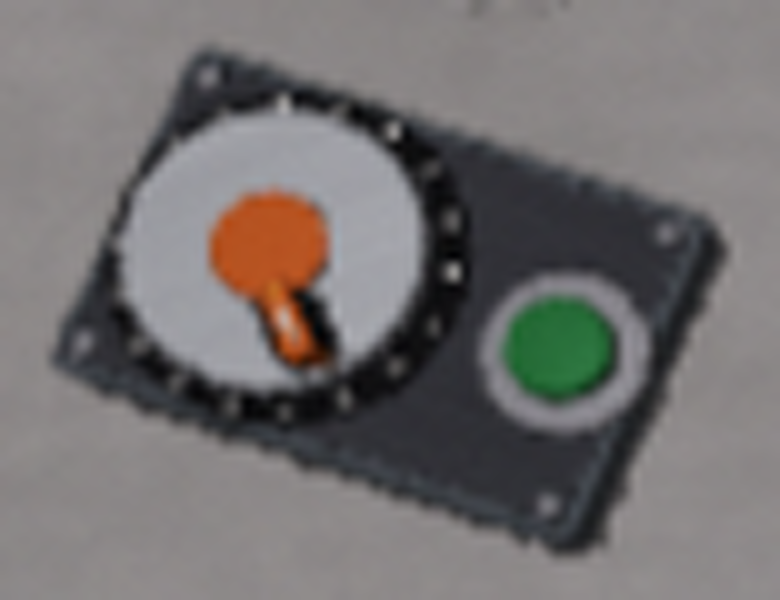

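View pics/c_side.png

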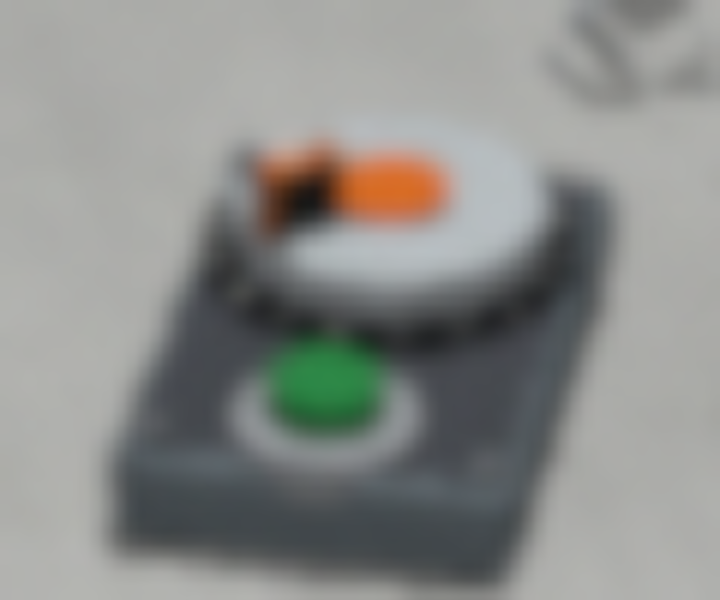

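The crops show the cap at (270,244) and the outer end of the tab top at about (310,363) in the top view, with the button at (559,347). In the side view the cap is at (395,190) and the button at (325,378).

```bash
python3 - <<'E'
from h import *
T=read_camera("top");S=read_camera("side")
t=lambda x,y,z:at_z(T,(118+x/10-.5,162+y/9.375-.5),z).round(1)
s=lambda x,y,z:at_z(S,(210+x/12-.5,125+y/12-.5),z).round(1)
print("cap",t(270,244,49.5),"disc",t(274,248,46.5),"tabend",t(312,363,67),"tabmid",t(292,325,67),"but",t(559,347,40))
print("corners z30",[t(*p,30) for p in((200,48),(722,225),(590,530),(58,350))])
print("side cap",s(395,190,49.5),"but",s(325,375,40))
for n,q in(("adapter_2",9),("dome_plug_0",8),("spanner_17",3)):
    print(n,[at_z(T,r["xy"],q).round() for r in look_for(n,"top")[:2]])
# refine: predicted pixels
for a in (140,150,155,160,165,170,180):pass
E
```

```text
cap [448.3 359.1  49.5] disc [447.8 359.   46.5] tabend [411.9 345.   67. ] tabmid [422.3 349.6  67. ] but [416.3 290.9  40. ]
corners z30 [array([509. , 380.7,  30. ]), array([448.1, 250.4,  30. ]), array([368.2, 287.4,  30. ]), array([428.4, 418.4,  30. ])]
side cap [448.9 358.5  49.5] but [417.2 298.3  40. ]
adapter_2 [array([462., 114.,   9.]), array([461., 176.,   9.])]
dome_plug_0 []
spanner_17 [array([355., 102.,   3.]), array([ 440., -221.,    3.])]
```

Call:
jog_arm(targets=[{"slide": [30, -40, 0], "turn": [0, 0, 5], "claw": 0}, {"slide": [30, -40, 0], "turn": [0, 0, 5], "claw": 0}, {"slide": [30, -40, 0], "turn": [0, 0, 5], "claw": 0}, {"slide": [30, -40, 0], "turn": [0, 0, 5], "claw": 0}, {"slide": [30, -40, 0], "turn": [0, 0, 5], "claw": 0}])

```text
t: 2.17
eef_pos: [370.9, 383.7, 214.8]
tcp_rot: [3.141, 0.0, -3.062]
ft_force: [-0.2, -0.1, 0.0]
opening: 0.53
grip_force: 0.0
```

Call:
jog_arm(targets=[{"slide": [30, -30, 0], "turn": [0, 0, 0], "claw": 0}, {"slide": [30, -30, 0], "turn": [0, 0, 0], "claw": 0}, {"slide": [0, 0, -50], "turn": [0, 0, 0], "claw": 0}, {"slide": [0, 0, -40], "turn": [0, 0, 0], "claw": 0}, {"slide": [0, 0, 0], "turn": [0, 0, 0], "claw": 0}])

```text
t: 2.8
eef_pos: [429.1, 324.3, 122.8]
tcp_rot: [-3.14, -0.004, -3.065]
ft_force: [-0.4, -0.4, 0.4]
opening: 0.022
grip_force: 0.0
```

```bash
python3 - <<'E'
from h import *
S=read_camera("side");T=read_camera("top");s=state();print(s["eef_pos"],s["opening"])
p=s["eef_pos"]
print(proj(S,p),proj(T,p))
a=cv2.resize(S["frame"][70:190,190:310],(480,600)[:1]*2,interpolation=cv2.INTER_CUBIC)
cv2.imwrite("pics/s1.png",a)
E
```

```text
[430.46358584 325.35069087 125.68149679] 0.004038090139474082
[238.87200508 123.17471576] [150.04182221 187.08317926]
```

View pics/s1.png

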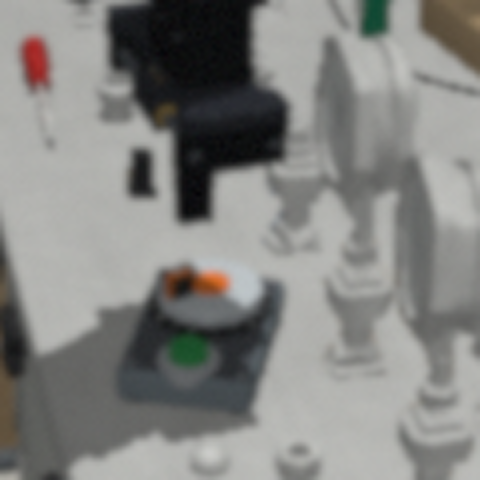

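Fingertip at (195,215) in the crop, which matches the projection; fingers are clear of the dial. Lowering.

Call:
jog_arm(targets=[{"slide": [0, -4, -30], "turn": [0, 0, 0], "claw": 0}, {"slide": [0, 0, -30], "turn": [0, 0, 0], "claw": 0}, {"slide": [0, 0, -12], "turn": [0, 0, 0], "claw": 0}, {"slide": [0, 0, 0], "turn": [0, 0, 0], "claw": 0}, {"slide": [0, 0, 0], "turn": [0, 0, 0], "claw": 0}])

```text
t: 3.52
eef_pos: [430.6, 321.4, 54.0]
tcp_rot: [3.141, 0.002, -3.065]
ft_force: [0.4, 0.1, -0.3]
opening: 0.005
grip_force: 0.0
```

```bash
cat > plan.py <<'E'
import numpy as np,sys
# tool centre for tab angle th (deg, world), tool y direction phi, clearance g; contact point at radius rc on cheek
A=np.array([448.2,358.5]); H=[10.,12.]
def centre(th,phi,r,g=0):
    t=np.radians(th);rad=np.array([np.cos(t),np.sin(t)]);tan=np.array([np.sin(t),-np.cos(t)])
    p=np.radians(phi);ty=np.array([np.cos(p),np.sin(p)]);tx=np.array([np.sin(p),-np.cos(p)])
    ext=H[0]*abs(tx@tan)+H[1]*abs(ty@tan)
    return A+rad*r-tan*(6.7+ext+g)
if __name__=="__main__":
    phi=94.4
    for k in range(0,19):
        th=200-k*4; ph=94.4-2.5*k
        print(k*4,round(ph,1),centre(th,ph,26).round(1))
E
python3 plan.py; python3 -c "
from h import *
print(state()['eef_pos'],state()['ft_force'])"
```

```text
0 94.4 [430.9 329.9]
4 91.9 [428.9 331.4]
8 89.4 [427. 333.]
12 86.9 [425.3 334.7]
16 84.4 [423.7 336.5]
20 81.9 [422.2 338.5]
24 79.4 [420.9 340.6]
28 76.9 [419.7 342.8]
32 74.4 [418.8 345. ]
36 71.9 [418.  347.3]
40 69.4 [417.3 349.7]
44 66.9 [416.8 351.8]
48 64.4 [416.3 353.8]
52 61.9 [415.9 355.9]
56 59.4 [415.7 357.9]
60 56.9 [415.5 360. ]
64 54.4 [415.6 362.2]
68 51.9 [415.8 364.3]
72 49.4 [416.1 366.4]
[430.63304646 321.44974704  53.97603516] [ 0.35785416  0.12699025 -0.33507946]
```

Call:
jog_arm(targets=[{"slide": [0, 4, 0], "turn": [0, 0, 0], "claw": 0}, {"slide": [0, 4, 0], "turn": [0, 0, 0], "claw": 0}, {"slide": [-1, 1, 0], "turn": [0, 0, -1.5], "claw": 0}, {"slide": [-1, 1, 0], "turn": [0, 0, -1], "claw": 0}, {"slide": [0, 0, 0], "turn": [0, 0, 0], "claw": 0}])

```text
t: 4.15
eef_pos: [427.9, 331.0, 52.6]
tcp_rot: [3.142, -0.0, -3.109]
ft_force: [-0.4, -0.5, -0.2]
opening: 0.005
grip_force: 0.0
```

Call:
jog_arm(targets=[{"slide": [-1, 1, 0], "turn": [0, 0, -1.5], "claw": 0}, {"slide": [-1, 1, 0], "turn": [0, 0, -1], "claw": 0}, {"slide": [0, 0, 0], "turn": [0, 0, 0], "claw": 0}])

```text
t: 4.53
eef_pos: [426.0, 333.0, 52.6]
tcp_rot: [3.142, -0.0, 3.131]
ft_force: [0.3, -0.1, -0.0]
opening: 0.002
grip_force: 0.0
```

Call:
jog_arm(targets=[{"slide": [-1, 1, 0], "turn": [0, 0, -1.5], "claw": 0}, {"slide": [-1, 1, 0], "turn": [0, 0, -1], "claw": 0}, {"slide": [0, 0, 0], "turn": [0, 0, 0], "claw": 0}])

```text
t: 4.9
eef_pos: [424.0, 335.1, 52.7]
tcp_rot: [3.142, -0.0, 3.087]
ft_force: [-0.2, -0.3, 0.3]
opening: 0.005
grip_force: 0.0
```

```bash
python3 - <<'E'
from h import *
S=read_camera("side");T=read_camera("top")
a=cv2.resize(S["frame"][100:175,200:290],(600,500),interpolation=cv2.INTER_CUBIC)
b=cv2.resize(T["frame"][160:235,110:140+60],(180,150),interpolation=cv2.INTER_CUBIC)
a=np.hstack([a,np.zeros((500,180,3),np.uint8)]);a[:150,600:]=b
cv2.imwrite("pics/s2.png",a)
E
```

```text
(no output)
```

View pics/s2.png

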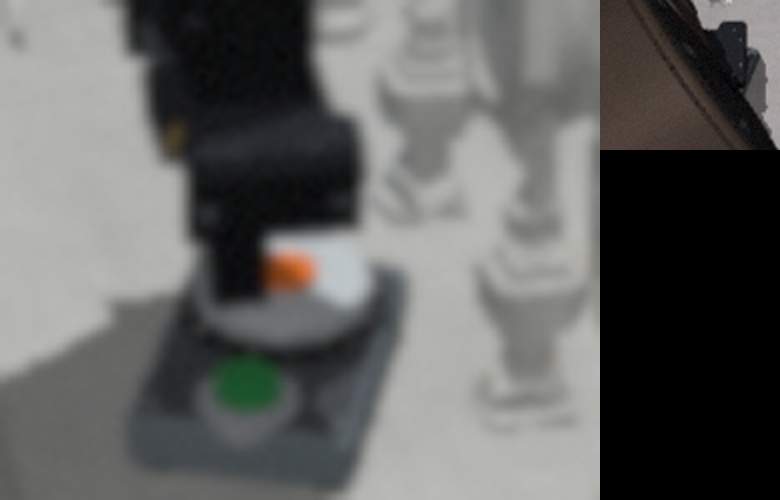

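The side crop shows the finger (240,270) hiding the tab beside the cap (290,272), with no force yet. I'll continue in small steps and watch for force.

Call:
jog_arm(targets=[{"slide": [-0.7, 1, 0], "turn": [0, 0, -1], "claw": 0}, {"slide": [-0.7, 0.9, 0], "turn": [0, 0, -1], "claw": 0}, {"slide": [0, 0, 0], "turn": [0, 0, 0], "claw": 0}])

```text
t: 5.38
eef_pos: [422.6, 336.9, 52.7]
tcp_rot: [3.142, 0.0, 3.052]
ft_force: [0.9, -0.7, 0.2]
opening: 0.009
grip_force: 0.4
```

Call:
jog_arm(targets=[{"slide": [-0.7, 1, 0], "turn": [0, 0, -1], "claw": 0}, {"slide": [-0.7, 1, 0], "turn": [0, 0, -1], "claw": 0}, {"slide": [0, 0, 0], "turn": [0, 0, 0], "claw": 0}])

```text
t: 5.75
eef_pos: [421.2, 338.9, 52.6]
tcp_rot: [-3.142, -0.0, 3.017]
ft_force: [1.4, -3.3, -0.1]
opening: 0.007
grip_force: 1.2
```

Call:
jog_arm(targets=[{"slide": [-0.7, 1, 0], "turn": [0, 0, -1], "claw": 0}, {"slide": [-0.6, 1, 0], "turn": [0, 0, -1], "claw": 0}, {"slide": [0, 0, 0], "turn": [0, 0, 0], "claw": 0}])

```text
t: 6.12
eef_pos: [419.8, 341.1, 52.7]
tcp_rot: [3.141, -0.0, 2.982]
ft_force: [0.8, -0.2, -0.9]
opening: 0.004
grip_force: 0.4
```

Call:
jog_arm(targets=[{"slide": [2, -4, 0], "turn": [0, 0, 0], "claw": 0}, {"slide": [0, 0, 25], "turn": [0, 0, 0], "claw": 0}, {"slide": [0, 0, 50], "turn": [0, 0, 0], "claw": 0}, {"slide": [0, 0, 0], "turn": [0, 0, 0], "claw": 0}, {"slide": [0, 0, 0], "turn": [0, 0, 0], "claw": 0}])

```text
t: 6.75
eef_pos: [421.7, 336.7, 127.3]
tcp_rot: [3.141, -0.0, 2.982]
ft_force: [0.2, -0.2, 0.0]
opening: 0.008
grip_force: 0.0
```

```bash
cat > tab.py <<'E'
from h import *
def view(out):
    f=[]
    for i in range(6): S=read_camera("side"); f.append(S["frame"].astype(float))
    m=np.mean(f,0).astype(np.uint8)
    a=cv2.resize(m[122:157,215:270],(0,0),fx=7,fy=7,interpolation=cv2.INTER_CUBIC)
    def draw(th,img):
        t=np.radians(th);r=np.array([np.cos(t),np.sin(t)]);n=np.array([-r[1],r[0]])
        q=[[*(np.array([448.2,358.5])+r*a_+n*b_),67] for a_,b_ in((16,6.7),(36,6.7),(36,-6.7),(16,-6.7))]
        pts=np.array([(proj(S,p)-[215,122]+.5)*7 for p in q]).astype(int)
        cv2.polylines(img,[pts],True,(255,0,255),1)
    rows=[a]
    for th in (200,180,160,140,120): 
        b=a.copy();draw(th,b);cv2.putText(b,str(200-th),(5,20),0,.6,(0,0,255),1);rows.append(b)
    g=np.vstack([np.hstack(rows[:2]),np.hstack(rows[2:4]),np.hstack(rows[4:6])]); 
    if g.shape[0]>600 or g.shape[1]>800: k=min(600/g.shape[0],800/g.shape[1]);g=cv2.resize(g,(0,0),fx=k,fy=k,interpolation=cv2.INTER_AREA)
    cv2.imwrite(out,g);print(state()["eef_pos"],state()["t"])
E
python3 -c "
from tab import *
view('pics/v1.png')"
```

```text
[421.72100133 336.76866332 126.92198489] 7.05
```

View pics/v1.png

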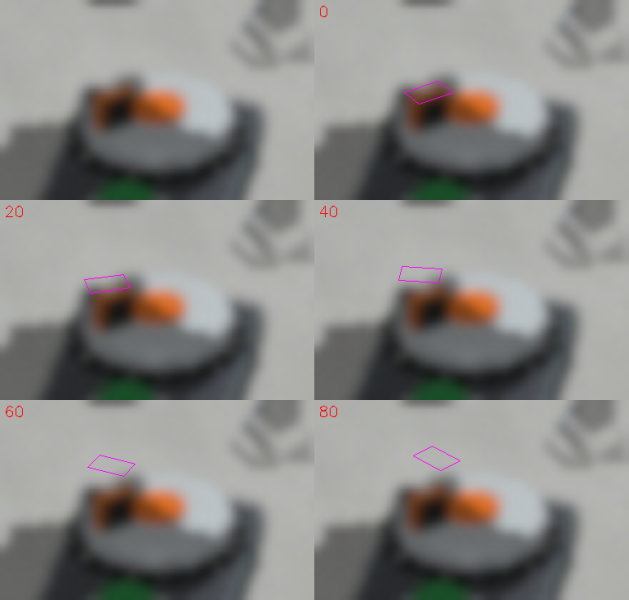

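The crop shows the tab dark at (110,105) beside the cap (160,107). It's ambiguous between 0 and 1 click, so I'll compare with the start picture numerically.

```bash
cat > om.py <<'E'
from h import *
def ratio(m):
    m=m[132:148,224:254].astype(float); return m
def show():
    f=[]
    for i in range(6): S=read_camera("side"); f.append(S["frame"].astype(float))
    return np.mean(f,0)
def txt(m):
    a=m[132:148,224:254]; 
    for r in a:
        print("".join("O" if p[2]>1.6*p[0] and p[2]>60 else "#" if p.sum()<200 else "." for p in r))
    print()
E
python3 - <<'E'
from om import *
txt(cv2.imread("pics/avg_side.png").astype(float)); m=show();cv2.imwrite("pics/avg1.png",m);txt(m)
E
```

```text
..............................
..............................
..............................
..............................
..............................
..............................
.........OOOOOOOOOOOO.........
........OOOOOOOOOOOOOOO.......
........OOO##OOOOOOOOOO.......
........OO###OOOOOOOOOO.......
........OO###.OOOOOOOO........
........OO##..................
..............................
..............................
.....#........................
....##........................

..............................
..............................
..............................
..............................
..............................
............O.................
........OOOOOOOOOOOOO.........
.......OOOOOOOOOOOOOOOO.......
.......OOO####OOOOOOOOO.......
.......OOO####OOOOOOOOO.......
........OO####OOOOOOOO........
........OO###....OOO..........
...##.........................
...##.........................
...###........................
..####........................
[ WARN:0@3.811] global loadsave.cpp:1063 imwrite_ Unsupported depth image for selected encoder is fallbacked to CV_8U.
```

```bash
python3 - <<'E'
from h import *
T=read_camera("top");S=read_camera("side")
def ray(c,uv):
    a=at_z(c,uv,0);b=at_z(c,uv,100);return a,(b-a)/np.linalg.norm(b-a)
for nm,u,v in(("g1",(149,131),(281,99)),("g2",(230,126),(302,131))):
    a,d=ray(T,u);b,e=ray(S,v);s=np.linalg.lstsq(np.c_[d,-e],b-a,rcond=None)[0];print(nm,(a+d*s[0]).round(),(b+e*s[1]).round())
E
```

```text
g1 [539. 306. 194.] [540. 305. 195.]
g2 [534. 129. 197.] [536. 129. 198.]
```

Call:
jog_arm(targets=[{"slide": [3, -2, 0], "turn": [0, 0, 10], "claw": 0}, {"slide": [3, -2, 0], "turn": [0, 0, 10], "claw": 0}, {"slide": [1.5, -1, -10], "turn": [0, 0, 9], "claw": 0}, {"slide": [0, 0, -35], "turn": [0, 0, 0], "claw": 0}, {"slide": [0, 0, -29], "turn": [0, 0, 0], "claw": 0}])

```text
t: 8.07
eef_pos: [429.4, 331.9, 52.9]
tcp_rot: [3.141, 0.0, -2.795]
ft_force: [0.2, 0.1, -0.4]
opening: 0.007
grip_force: 0.0
```

Call:
jog_arm(targets=[{"slide": [-0.7, 1.9, 0], "turn": [0, 0, 0], "claw": 0}, {"slide": [-0.7, 1.9, 0], "turn": [0, 0, 0], "claw": 0}, {"slide": [0, 0, 0], "turn": [0, 0, 0], "claw": 0}])

```text
t: 8.45
eef_pos: [428.4, 336.2, 54.9]
tcp_rot: [3.141, 0.002, -2.794]
ft_force: [-0.2, 0.4, 0.2]
opening: 0.004
grip_force: 0.0
```

Call:
jog_arm(targets=[{"slide": [-0.7, 1.9, 0], "turn": [0, 0, 0], "claw": 0}, {"slide": [0, 0, 0], "turn": [0, 0, 0], "claw": 0}])

```text
t: 8.7
eef_pos: [427.4, 337.8, 54.1]
tcp_rot: [3.141, 0.001, -2.794]
ft_force: [0.2, -0.6, -0.6]
opening: 0.006
grip_force: 0.0
```

Call:
jog_arm(targets=[{"slide": [-0.7, 1.9, 0], "turn": [0, 0, 0], "claw": 0}, {"slide": [0, 0, 0], "turn": [0, 0, 0], "claw": 0}])

```text
t: 8.95
eef_pos: [426.6, 339.4, 53.7]
tcp_rot: [-3.141, -0.0, -2.794]
ft_force: [1.3, -2.4, 1.8]
opening: 0.003
grip_force: 1.5
```

```bash
python3 - <<'E'
import numpy as np
A=np.array([448.2,358.5]);v=np.array([426.6,339.4])-A
for k in range(0,78,4):
    a=np.radians(-k);p=A+np.array([[np.cos(a),-np.sin(a)],[np.sin(a),np.cos(a)]])@v;print(k,p.round(1))
E
```

```text
0 [426.6 339.4]
4 [425.3 341. ]
8 [424.2 342.6]
12 [423.1 344.3]
16 [422.2 346.1]
20 [421.4 347.9]
24 [420.7 349.8]
28 [420.2 351.8]
32 [419.8 353.7]
36 [419.5 355.7]
40 [419.4 357.8]
44 [419.4 359.8]
48 [419.6 361.8]
52 [419.9 363.8]
56 [420.3 365.7]
60 [420.9 367.7]
64 [421.6 369.5]
68 [422.4 371.4]
72 [423.4 373.1]
76 [424.4 374.8]
```

Call:
jog_arm(targets=[{"slide": [-1, 1.1, 0], "turn": [0, 0, -3], "claw": 0}, {"slide": [0, 0, 0], "turn": [0, 0, 0], "claw": 0}])

```text
t: 9.2
eef_pos: [425.7, 340.4, 53.7]
tcp_rot: [-3.141, -0.0, -2.847]
ft_force: [1.0, -4.6, 2.8]
opening: 0.007
grip_force: 2.4
```

Call:
jog_arm(targets=[{"slide": [-1, 1.2, 0], "turn": [0, 0, -3], "claw": 0}, {"slide": [0, 0, 0], "turn": [0, 0, 0], "claw": 0}])

```text
t: 9.45
eef_pos: [424.7, 341.6, 53.7]
tcp_rot: [-3.141, -0.0, -2.898]
ft_force: [0.6, -4.7, 3.2]
opening: 0.002
grip_force: 2.5
```

Call:
jog_arm(targets=[{"slide": [-1, 1.2, 0], "turn": [0, 0, -3], "claw": 0}, {"slide": [0, 0, 0], "turn": [0, 0, 0], "claw": 0}])

```text
t: 9.7
eef_pos: [423.6, 343.2, 53.6]
tcp_rot: [3.141, 0.0, -2.95]
ft_force: [0.5, 0.1, -1.1]
opening: -0.0
grip_force: 0.0
```

Call:
jog_arm(targets=[{"slide": [-0.9, 1.5, 0], "turn": [0, 0, -3.5], "claw": 0}, {"slide": [-0.7, 1.7, 0], "turn": [0, 0, -3.5], "claw": 0}, {"slide": [0, 0, 0], "turn": [0, 0, 0], "claw": 0}])

```text
t: 10.07
eef_pos: [422.0, 346.5, 53.6]
tcp_rot: [3.141, 0.0, -3.071]
ft_force: [0.2, -0.1, -0.9]
opening: 0.006
grip_force: 0.0
```

Call:
jog_arm(targets=[{"slide": [-0.8, 1.8, 0], "turn": [0, 0, -4], "claw": 0}, {"slide": [0, 0, 0], "turn": [0, 0, 0], "claw": 0}])

```text
t: 10.32
eef_pos: [421.2, 348.0, 53.6]
tcp_rot: [3.142, -0.0, -3.141]
ft_force: [0.4, -2.1, -0.9]
opening: 0.003
grip_force: 0.5
```

Call:
jog_arm(targets=[{"slide": [-0.6, 1.4, 0], "turn": [0, 0, -3], "claw": 0}, {"slide": [0, 0, 0], "turn": [0, 0, 0], "claw": 0}])

```text
t: 10.58
eef_pos: [420.7, 349.2, 53.6]
tcp_rot: [-3.141, -0.0, 3.09]
ft_force: [1.8, -3.4, -0.6]
opening: 0.005
grip_force: 1.4
```

Call:
jog_arm(targets=[{"slide": [-0.5, 1.5, 0], "turn": [0, 0, -3], "claw": 0}, {"slide": [0, 0, 0], "turn": [0, 0, 0], "claw": 0}])

```text
t: 10.82
eef_pos: [420.1, 350.6, 53.6]
tcp_rot: [-3.141, -0.0, 3.038]
ft_force: [0.8, -4.3, -0.6]
opening: 0.007
grip_force: 1.9
```

Call:
jog_arm(targets=[{"slide": [-0.3, 1.5, 0], "turn": [0, 0, -3], "claw": 0}, {"slide": [0, 0, 0], "turn": [0, 0, 0], "claw": 0}])

```text
t: 11.08
eef_pos: [419.7, 352.3, 53.6]
tcp_rot: [-3.142, -0.0, 2.985]
ft_force: [0.2, -1.3, -1.4]
opening: 0.003
grip_force: 1.0
```

Call:
jog_arm(targets=[{"slide": [-0.2, 1, 0], "turn": [0, 0, -2], "claw": 0}, {"slide": [0, 0, 0], "turn": [0, 0, 0], "claw": 0}])

```text
t: 11.32
eef_pos: [419.8, 353.8, 53.8]
tcp_rot: [3.141, 0.001, 2.948]
ft_force: [-0.9, -0.3, 0.0]
opening: 0.005
grip_force: 0.0
```

Call:
jog_arm(targets=[{"slide": [-0.2, 1.5, 0], "turn": [0, 0, -4], "claw": 0}, {"slide": [-0.1, 1.6, 0], "turn": [0, 0, -3], "claw": 0}, {"slide": [0, 0, 0], "turn": [0, 0, 0], "claw": 0}])

```text
t: 11.7
eef_pos: [419.5, 356.8, 53.8]
tcp_rot: [3.141, 0.0, 2.827]
ft_force: [0.1, 0.2, -0.0]
opening: 0.004
grip_force: 0.0
```

Call:
jog_arm(targets=[{"slide": [0, 1.5, 0], "turn": [0, 0, -3], "claw": 0}, {"slide": [0, 0, 0], "turn": [0, 0, 0], "claw": 0}])

```text
t: 11.95
eef_pos: [419.4, 358.1, 53.7]
tcp_rot: [3.141, 0.0, 2.775]
ft_force: [0.2, 0.2, -0.4]
opening: 0.006
grip_force: 0.1
```

Call:
jog_arm(targets=[{"slide": [0, 1.5, 0], "turn": [0, 0, -3], "claw": 0}, {"slide": [0, 0, 0], "turn": [0, 0, 0], "claw": 0}])

```text
t: 12.2
eef_pos: [419.2, 359.3, 53.7]
tcp_rot: [-3.141, -0.0, 2.723]
ft_force: [-0.3, -1.4, 1.0]
opening: 0.004
grip_force: 1.1
```

Call:
jog_arm(targets=[{"slide": [0.1, 1.5, 0], "turn": [0, 0, -3], "claw": 0}, {"slide": [0, 0, 0], "turn": [0, 0, 0], "claw": 0}])

```text
t: 12.45
eef_pos: [419.2, 360.7, 53.6]
tcp_rot: [-3.141, -0.0, 2.671]
ft_force: [-2.0, -3.3, 2.0]
opening: 0.003
grip_force: 1.9
```

Call:
jog_arm(targets=[{"slide": [0.2, 1.5, 0], "turn": [0, 0, -3], "claw": 0}, {"slide": [0, 0, 0], "turn": [0, 0, 0], "claw": 0}])

```text
t: 12.7
eef_pos: [419.3, 362.4, 53.6]
tcp_rot: [-3.141, -0.0, 2.618]
ft_force: [-2.8, -1.5, 1.8]
opening: 0.001
grip_force: 1.6
```

Call:
jog_arm(targets=[{"slide": [0.2, 1.2, 0], "turn": [0, 0, -2], "claw": 0}, {"slide": [0, 0, 0], "turn": [0, 0, 0], "claw": 0}])

```text
t: 12.95
eef_pos: [420.3, 364.1, 53.8]
tcp_rot: [3.14, 0.001, 2.581]
ft_force: [0.1, -0.2, 0.4]
opening: 0.007
grip_force: 0.0
```

Call:
jog_arm(targets=[{"slide": [-2.5, -3, 0], "turn": [0, 0, 0], "claw": 0}, {"slide": [0, 0, 25], "turn": [0, 0, 0], "claw": 0}, {"slide": [0, 0, 50], "turn": [0, 0, 0], "claw": 0}, {"slide": [0, 0, 0], "turn": [0, 0, 0], "claw": 0}, {"slide": [0, 0, 0], "turn": [0, 0, 0], "claw": 0}])

```text
t: 13.58
eef_pos: [417.2, 360.5, 128.4]
tcp_rot: [3.141, 0.0, 2.581]
ft_force: [0.1, 0.5, -0.2]
opening: 0.007
grip_force: 0.0
```

```bash
python3 -c "
from tab import *
view('pics/v2.png')"
```

```text
[417.15166346 360.55963525 127.89164437] 13.875
```

View pics/v2.png

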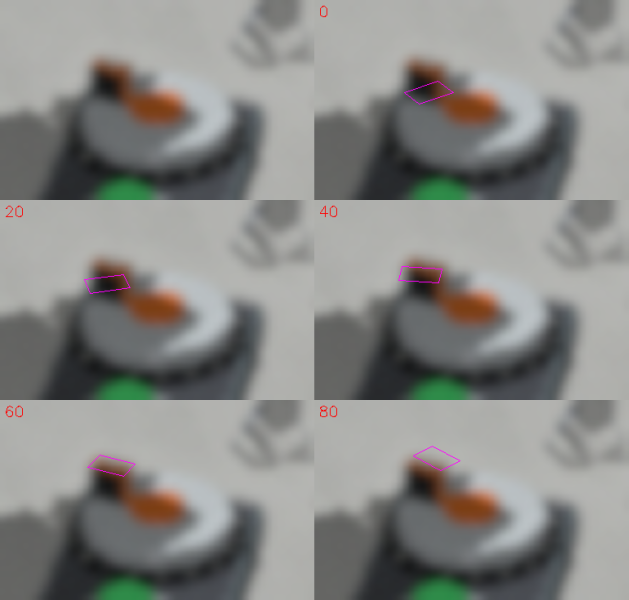

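Panel "60" matches: the orange tab top runs from (92,62) to (130,68), so three clicks are done. Going back down for the fourth.

Call:
jog_arm(targets=[{"slide": [0, 0, -40], "turn": [0, 0, 0], "claw": 0}, {"slide": [0, 0, -34], "turn": [0, 0, 0], "claw": 0}, {"slide": [1.5, 2, 0], "turn": [0, 0, -3], "claw": 0}, {"slide": [1, 2.2, 0], "turn": [0, 0, -3], "claw": 0}, {"slide": [0, 0, 0], "turn": [0, 0, 0], "claw": 0}])

```text
t: 14.5
eef_pos: [419.8, 364.9, 54.2]
tcp_rot: [-3.141, -0.0, 2.477]
ft_force: [0.2, 0.3, 0.1]
opening: 0.004
grip_force: 0.0
```

Call:
jog_arm(targets=[{"slide": [0.6, 1.4, 0], "turn": [0, 0, -3], "claw": 0}, {"slide": [0, 0, 0], "turn": [0, 0, 0], "claw": 0}])

```text
t: 14.75
eef_pos: [420.4, 366.3, 54.6]
tcp_rot: [3.142, 0.0, 2.425]
ft_force: [0.0, 0.2, 0.1]
opening: 0.004
grip_force: 0.0
```

Call:
jog_arm(targets=[{"slide": [0.6, 1.4, 0], "turn": [0, 0, -3], "claw": 0}, {"slide": [0, 0, 0], "turn": [0, 0, 0], "claw": 0}])

```text
t: 15.0
eef_pos: [421.0, 367.6, 54.6]
tcp_rot: [3.142, 0.0, 2.374]
ft_force: [0.5, 0.5, 0.1]
opening: 0.006
grip_force: 0.0
```

Call:
jog_arm(targets=[{"slide": [0.7, 1.4, 0], "turn": [0, 0, -3], "claw": 0}, {"slide": [0, 0, 0], "turn": [0, 0, 0], "claw": 0}])

```text
t: 15.25
eef_pos: [421.4, 368.9, 54.6]
tcp_rot: [-3.141, -0.0, 2.321]
ft_force: [-0.8, -0.7, 0.0]
opening: 0.004
grip_force: 0.7
```

Call:
jog_arm(targets=[{"slide": [0.7, 1.4, 0], "turn": [0, 0, -3], "claw": 0}, {"slide": [0, 0, 0], "turn": [0, 0, 0], "claw": 0}])

```text
t: 15.5
eef_pos: [421.8, 370.2, 54.5]
tcp_rot: [-3.14, -0.0, 2.269]
ft_force: [-4.0, -1.6, 0.1]
opening: 0.006
grip_force: 1.6
```

Call:
jog_arm(targets=[{"slide": [0.6, 1.0, 0], "turn": [0, 0, -2], "claw": 0}, {"slide": [0, 0, 0], "turn": [0, 0, 0], "claw": 0}])

```text
t: 15.75
eef_pos: [422.8, 371.5, 54.6]
tcp_rot: [-3.141, -0.0, 2.233]
ft_force: [-4.1, -0.2, 0.6]
opening: 0.004
grip_force: 1.7
```

Call:
jog_arm(targets=[{"slide": [0.6, 0.9, 0], "turn": [0, 0, -2], "claw": 0}, {"slide": [0, 0, 0], "turn": [0, 0, 0], "claw": 0}])

```text
t: 16.0
eef_pos: [424.4, 372.8, 54.9]
tcp_rot: [3.14, 0.0, 2.197]
ft_force: [0.0, 0.4, -0.2]
opening: 0.005
grip_force: 0.0
```

Call:
jog_arm(targets=[{"slide": [0.5, 0.6, 0], "turn": [0, 0, -1], "claw": 0}, {"slide": [0, 0, 0], "turn": [0, 0, 0], "claw": 0}])

```text
t: 16.25
eef_pos: [424.5, 373.1, 54.7]
tcp_rot: [3.141, 0.0, 2.179]
ft_force: [-0.2, 0.2, 0.4]
opening: 0.006
grip_force: 0.0
```

Fourth click felt. Backing off, lifting and checking.

Call:
jog_arm(targets=[{"slide": [-4, -2.5, 0], "turn": [0, 0, 0], "claw": 0}, {"slide": [0, 0, 25], "turn": [0, 0, 0], "claw": 0}, {"slide": [0, 0, 50], "turn": [0, 0, 0], "claw": 0}, {"slide": [0, 0, 0], "turn": [0, 0, 0], "claw": 0}, {"slide": [0, 0, 0], "turn": [0, 0, 0], "claw": 0}])

```text
t: 16.88
eef_pos: [419.8, 370.2, 129.3]
tcp_rot: [-3.141, 0.0, 2.18]
ft_force: [0.3, 0.1, -1.0]
opening: 0.005
grip_force: 0.0
```

```bash
python3 -c "
from tab import *
view('pics/v3.png')"
```

```text
[419.9492052  370.34999895 128.90715048] 17.175
```

View pics/v3.png

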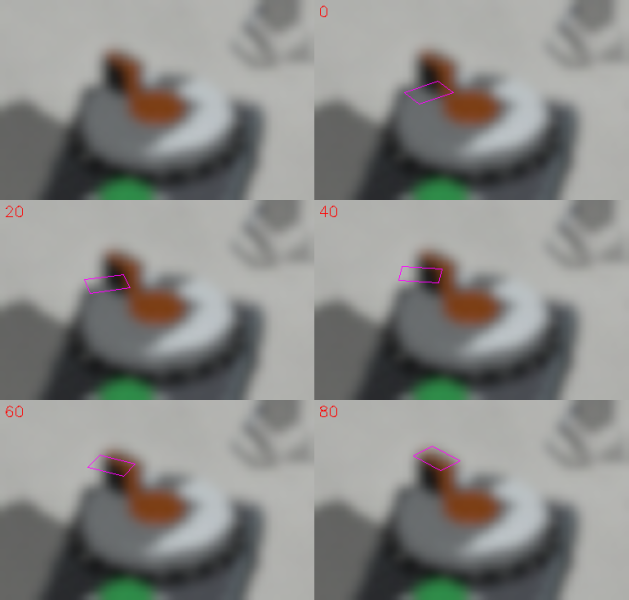

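The tab matches the "80" panel at (437,458), so four clicks are done. Next is the button at about (416.5,291.5).

Call:
jog_arm(targets=[{"slide": [-0.9, -10, 0], "turn": [0, 0, 9], "claw": 0}, {"slide": [-0.9, -20, 0], "turn": [0, 0, 9], "claw": 0}, {"slide": [-0.9, -25, 0], "turn": [0, 0, 9], "claw": 0}, {"slide": [-0.8, -24, 0], "turn": [0, 0, 9], "claw": 0}, {"slide": [0, 0, -40], "turn": [0, 0, 0], "claw": 0}])

```text
t: 17.8
eef_pos: [417.8, 291.0, 90.9]
tcp_rot: [3.138, 0.003, 2.809]
ft_force: [1.1, 1.5, 0.1]
opening: 0.003
grip_force: 0.0
```

Call:
jog_arm(targets=[{"slide": [0, 0, -34], "turn": [0, 0, 0], "claw": 0}, {"slide": [0, 0, -10], "turn": [0, 0, 0], "claw": 0}, {"slide": [0, 0, 0], "turn": [0, 0, 0], "claw": 0}])

```text
t: 18.18
eef_pos: [416.6, 291.5, 45.5]
tcp_rot: [-3.141, -0.001, 2.808]
ft_force: [-0.1, 0.6, 0.9]
opening: 0.004
grip_force: 0.0
```

Call:
jog_arm(targets=[{"slide": [0, 0, -3], "turn": [0, 0, 0], "claw": 0}, {"slide": [0, 0, -3], "turn": [0, 0, 0], "claw": 0}, {"slide": [0, 0, -3], "turn": [0, 0, 0], "claw": 0}, {"slide": [0, 0, 0], "turn": [0, 0, 0], "claw": 0}])

```text
t: 18.68
eef_pos: [417.2, 291.9, 38.1]
tcp_rot: [3.14, 0.002, 2.808]
ft_force: [-2.4, -0.7, 17.9]
opening: 0.002
grip_force: 9.2
```

Call:
jog_arm(targets=[{"slide": [0, 0, -2], "turn": [0, 0, 0], "claw": 0}, {"slide": [0, 0, 0], "turn": [0, 0, 0], "claw": 0}])

```text
t: 18.92
eef_pos: [417.3, 291.9, 37.6]
tcp_rot: [3.139, 0.002, 2.808]
ft_force: [-7.2, -4.4, 42.4]
opening: 0.004
grip_force: 21.6
```

```bash
python3 - <<'E'
from h import *
s=state();print(s["eef_pos"],s["tcp_rot"],s["ft_force"],s["moment"],s["t"])
f=[]
for i in range(5): S=read_camera("side"); f.append(S["frame"].astype(float))
T=read_camera("top")
m=np.mean(f,0).astype(np.uint8)
a=cv2.resize(m[115:175,205:265],(600,600),interpolation=cv2.INTER_CUBIC)
p=s["eef_pos"];print((proj(S,p)-[205,115]+.5)*10)
b=cv2.resize(T["frame"][160:220,140:200],(200,200),interpolation=cv2.INTER_CUBIC)
a=np.hstack([a,np.zeros((600,200,3),np.uint8)]);a[:200,600:]=b
cv2.imwrite("pics/s3.png",a)
E
```

```text
[417.31502001 291.9196273   37.62401863] [3.13891169e+00 2.46955092e-03 2.80811482e+00] [-7.19618356 -4.43781648 42.37415236] [-0.69081961  1.43483119  0.02326274] 18.925
[326.84222999 431.86536325]
```

View pics/s3.png

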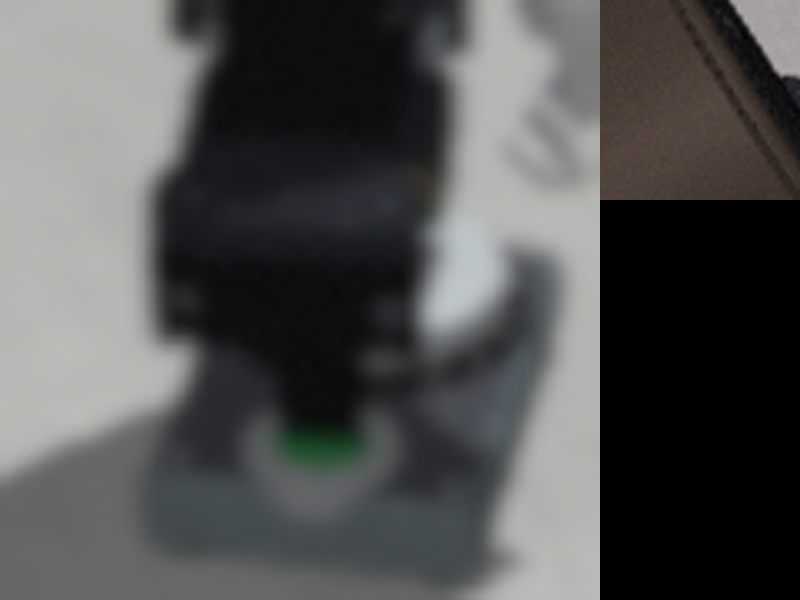

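The side view shows the closed finger on the green button at (320,435) and centred, partly pressed. I'll hold and see whether it moves.

Call:
jog_arm(targets=[{"slide": [0, 0, 0], "turn": [0, 0, 0], "claw": 0}, {"slide": [0, 0, 0], "turn": [0, 0, 0], "claw": 0}])

```text
t: 19.48
eef_pos: [417.3, 291.9, 37.6]
tcp_rot: [3.139, 0.003, 2.808]
ft_force: [-7.6, -4.2, 43.6]
opening: 0.005
grip_force: 21.6
```

Call:
jog_arm(targets=[{"slide": [0, 0, 2], "turn": [0, 0, 0], "claw": 0}, {"slide": [0, 0, 0], "turn": [0, 0, 0], "claw": 0}])

```text
t: 19.73
eef_pos: [417.2, 291.9, 38.0]
tcp_rot: [3.14, 0.002, 2.808]
ft_force: [-1.4, -0.9, 18.6]
opening: 0.004
grip_force: 9.4
```

Call:
jog_arm(targets=[{"slide": [0, 0, 2], "turn": [0, 0, 0], "claw": 0}, {"slide": [0, 0, 0], "turn": [0, 0, 0], "claw": 0}])

```text
t: 19.98
eef_pos: [417.1, 291.8, 39.2]
tcp_rot: [3.14, 0.001, 2.808]
ft_force: [0.9, 2.0, 4.5]
opening: 0.004
grip_force: 2.1
```

Call:
jog_arm(targets=[{"slide": [0, 0, 2], "turn": [0, 0, 0], "claw": 0}, {"slide": [0, 0, 0], "turn": [0, 0, 0], "claw": 0}])

```text
t: 20.23
eef_pos: [417.0, 291.7, 40.9]
tcp_rot: [3.141, 0.001, 2.808]
ft_force: [1.6, 2.2, 3.1]
opening: 0.003
grip_force: 1.7
```

Call:
jog_arm(targets=[{"slide": [0, 0, 2], "turn": [0, 0, 0], "claw": 0}, {"slide": [0, 0, 0], "turn": [0, 0, 0], "claw": 0}])

```text
t: 20.48
eef_pos: [416.6, 291.4, 42.7]
tcp_rot: [-3.141, -0.0, 2.808]
ft_force: [0.2, 0.8, 2.8]
opening: 0.003
grip_force: 1.1
```

The spring force fades steadily between z≈38 and 44 on the readout. So the readout sits about 4 mm high and the button was bottomed out. Lifting clear.

Call:
jog_arm(targets=[{"slide": [0, 0, 10], "turn": [0, 0, 0], "claw": 0}, {"slide": [0, 0, 40], "turn": [0, 0, 0], "claw": 0}, {"slide": [0, 0, 40], "turn": [0, 0, 0], "claw": 0}, {"slide": [-20, 0, 30], "turn": [0, 0, 0], "claw": 0}, {"slide": [0, 0, 0], "turn": [0, 0, 0], "claw": 0}])

```text
t: 21.1
eef_pos: [396.1, 291.6, 164.6]
tcp_rot: [3.14, 0.002, 2.809]
ft_force: [0.0, -0.6, 0.7]
opening: 0.004
grip_force: 0.0
```

```bash
python3 - <<'E'
from om import *
a=cv2.imread("pics/avg1.png").astype(float);m=show()
txt(m)
for x in(a,m):
    h=cv2.cvtColor(x.astype(np.uint8),cv2.COLOR_BGR2HSV)[145:172,220:255];k=cv2.inRange(h,(50,90,40),(85,255,255));M=cv2.moments(k,True);print(M["m00"],M["m10"]/M["m00"]+220,M["m01"]/M["m00"]+145)
s=state();print(s["eef_pos"],s["ft_force"],s["t"])
E
```

```text
..........OOOO................
..........OOOOO...............
..........##OOO...............
..........##OOO...............
..........##OOO...............
...........#OOOO..............
.............OOOOOOOO.........
.............OOOOOOOOOO.......
..............OOOOOOOOO.......
..............OOOOOOOOO.......
...............OOOOOOO........
..............................
..............................
....#.........................
....##........................
...###........................

63.0 236.73015873015873 156.5873015873016
59.0 236.40677966101694 156.72881355932202
[396.6279503  291.2735118  161.66185981] [-0.02356067 -0.21580334  0.43188025] 21.4
```

```bash
python3 -c "
from cell import *
print(job_done())"
```

```text
the job is handed in; nothing more can be done
None
```

I turned the orange dial four clicks clockwise by pushing its tab, then pressed the green button down to its stop and let it spring back. The camera confirms the dial position and the released button; the full 6 mm press I judged from the force readings. The job is handed in, but no verdict came back.

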